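# Snap the lens basket onto the twin spring hook

### The arm

A 6-joint arm with a two-finger parallel gripper is mounted at the origin on the work surface. World frame = base frame: x ahead of the robot, y to its left, z up, the work surface at z = 0. Lengths are in m, angles in rad, forces in N, time in s.
With the tool pointing down it reaches from about 0.275 to 1 m from the base axis. Payload 8.4 kg.
Tool frame: the origin (TCP) lies between the finger pads; the fingertips stand 25 mm ahead of it and the grasp point (between the pads) lies 6 mm ahead of it; z points along the fingers, x is the direction in which the jaws open and shut, and the axes are right-handed (so a half turn about z gives the same grasp; the last joint's range is limited). The gripper opens to 85 mm and grips with 20 to 120 N. Pads are 22 mm wide; open, the fingers measure 114 mm over their backs; the gripper's body (76 mm by 85 mm) begins 54 mm behind the grasp point. The pads swing forward as they close: fully open they stand 13 mm farther back than shut.
Start: joints at [1.281, 0.353, 1.633, -0, 1.155, -0.002], TCP at [0.177, 0.599, 0.231] pointing down, gripper open.
Joint ranges: [-2.63, 2.63], [-0.92, 2.1], [0.06, 2.66], [-1.3, 4.44], [0, 2.69], [-3.02, 3.02]. Speed limits (rad/s): [2.22, 2.22, 2.79, 3.14, 3.14, 3.14].

### API

Orientations are given as a 3x3 rotation matrix whose columns are the frame's x, y, z axes.
In Python, from cell import observe, vision, order gives the robot as it stands.
- The arm moves only by the tool apply_moves, never from a script. Its argument "steps" is a list that holds one entry, the list of rows, each a list of 5 numbers: the closure, from 0 (fully open) to 1 (shut), then the shift along the tool's x, y, z in cm, then the turn about the tool's z in rad. In form: [[[jaw, dx, dy, dz, yaw], ...]]. A call has 1 to 8 rows; each row shifts and turns the pose as measured when the row begins, along the tool's axes as they then stand; what a row does not reach is not made up. A row lasts 1/8 s, in which the tool goes at most 62.5 mm and 10.7 degrees, less where a joint would pass 70% of its speed; a pose out of reach is approached as far as the arm can. A call is refused whole if a number of a shift passes 6.25 or a number of a turn 0.188, either way. A call with a gripper value outside its range is refused whole. The fingers move at their own pace and stop on an object; "squeeze" is the grip in N (left out, the last holds). Time passes only in rows, so rows that do not move let the fingers close. It gives the time, the measured TCP pose, the force and the opening at its end, in the units of the state.
- observe(): the state, without advancing time (a new reading comes with each control period).
- vision.get_image(name): name is "side" or "top"; returns the picture (400x640x3 uint8, blue, green, red); there is no depth.
- vision.camera_model(name): a dict with "vertical_fov" (degrees; the focal length in pixels is half the picture's height over the tangent of half this angle, whatever the lens; pixels are square), "cx", "cy" (the principal point, pixels), "R" (3x3) and "t" (3): a world point X has camera coordinates R X + t. Camera axes: x right, y down, z forward; pixel columns grow to the right and rows downward; lengths in m; the calibration is good to about 2 mm. A picture is of the moment at which its call begins. camera_model takes no time and is no camera call.
- order.hand_in(): hands the job in, once; it reports no verdict.
The state is a dict: "time_s": time; "qpos": joint angles; "joint_vel": joint speeds; "joint_efforts": joint torques, N m; "tcp_pos": TCP position; "tcp_rot": TCP orientation; "force": force on the tool from outside, world axes, zero at the start; "torque": the same for the moment, N m; "finger_gap": finger opening in m.
Only numpy, scipy, OpenCV 4.12 (cv2) and the standard library are available. Lean on these libraries where they do the work, as an engineer would, in place of code of your own. Each camera call takes 0.05 s, during which the arm holds its last target.

### The job

Hang the blue basket by its handle bar on the twin hook of the white stand: the bar must be pushed past both red spring keepers, so that it lies down in both hooks and both keepers have sprung shut above it. Keep the basket upright with its two lenses inside on the way, and leave the amber jar, the screwdriver and the yellow tray where they are.

Things in the scene. Friction and masses are not known exactly. Their poses are not given: they have to be found in the camera images.
- basket: Blue open basket, 90 (x) x 130 (y) x 50 mm high, walls and floor 4 mm, two compartments along y. Loose, up to 0.4 kg with its lenses. A rigid steel bail stands over it: two 8 mm uprights at y = +-69 mm and a straight round bar along y, 10 mm thick, y = -60 to +60 mm, axis 130 mm above the underside (80 above the rim). Origin: centre of the underside, z up. Same either way round.
- grip (a point): Middle of the basket's top bar, on its axis, 130 mm above the basket's underside. A black sleeve here, 30 mm long and 12 mm thick, is the place to hold; axes as the basket's (bar along y).
- stand: White stand fixed to the bench: base plate 20 mm high, chrome pole 115 mm behind the hooks (+x), black block carrying the twin hook. Origin on the bench straight below the seat; -x is the open front that the bar comes in from, y runs from hook to hook. Nothing of it is higher than 280 mm.
- seat (a point): Point midway between the two hooks where the bar's middle must end, 225 mm above the bench; axes as the stand's. The steel hooks (8 mm wire, y = +-40 mm, free space between them for fingers) are U's in the x-z plane: bottom 13 mm below this point, front prong at x = -13 mm leaning out to -19 mm, its top 38 mm up: bring the bar in from the front with its axis 45 to 55 mm above this point.
- mouth (a point): Point midway between the hooks' mouths, 4 mm in front of and 25 mm above the seat: about where the bar's middle is when it only lies on the red keepers. Each keeper is hinged 22 mm behind (+x) and 5 mm above this point and slopes down forward almost to the front prong. Guide wires slope up and back behind it. The basket's weight does not open the keepers: both together need about 8 to 18 N down.
- gate_left (a joint): Left (+y) red keeper's angle in rad: 0 shut (rests against its stop, cannot rise), grows as it is pushed down; the bar passes at about 0.5; its spring shuts it again.
- gate_right (a joint): Right (-y) red keeper, the same.
- lens_a: Brass lens, 28 mm across, 36 mm tall, standing loose in the basket's -y compartment. Origin: centre of its underside.
- lens_b: Dark steel lens, 28 mm across, 36 mm tall, standing loose in the basket's +y compartment. Origin: centre of its underside.
- flux_jar: Bystander: amber jar with black cap, 48 mm across, 55 mm tall, between basket and stand. Origin: centre of its underside.
- screwdriver: Bystander: red-handled screwdriver lying on the bench to the left. Origin: underside.
- parts_tray: Bystander: yellow divided tray, 100 x 140 x 35 mm, to the right. Origin: centre of its underside.
Not all that is in view belongs to the job. What is shaped like the basket but turquoise is not meant.

How it is judged:
By the outcome, as a careful person would: the job done as asked, in the order asked, and still so for the second after the job is handed in, with the robot touching nothing.
It also fails if it takes over 64 s, if anything falls off the work surface, if the arm or the gripper's body presses on something with over 40 N, if the wrist force passes 120 N, or if a joint passes its speed limit or range.

## Working session

There is one attempt and no reset: what is moved stays moved. The work goes in short steps, Python scripts to look and compute and a tool call to move; the robot and the scene stay as the last step left them, time stands still between calls to the robot, and variables do not carry over. Pictures are saved under pics/ and viewed, and the job is handed in when it is done.

Besides the shell and the picture viewer there is one more tool, called by a JSON object that holds its "fn" and its "kwargs", one argument or row to a line. apply_moves: Moves the arm, as the interface text tells. Its arguments: {"type":"object","properties":{"steps":{"type":"array","items":{"type":"array","items":{"type":"array","items":{"type":"number"}}}},"squeeze":{"type":"number"}},"required":["steps"]}

```bash
mkdir -p pics; ls
python3 - <<'E'
from cell import observe, vision
import cv2
s=observe();print({k:s[k] for k in('time_s','tcp_pos','tcp_rot','force','finger_gap')})
for n in('side','top'):
    m=vision.camera_model(n);print(n,m)
    cv2.imwrite(f'pics/{n}0.png',vision.get_image(n))
E
```

```text
pics
{'time_s': 0.0, 'tcp_pos': array([0.17730074, 0.59883365, 0.23006425]), 'tcp_rot': array([[ 2.83842891e-01,  9.58870739e-01, -3.46024865e-04],
       [ 9.58869825e-01, -2.83843098e-01, -1.32416486e-03],
       [-1.36791971e-03,  4.40619791e-05, -9.99999063e-01]]), 'force': array([ 0.00805862, -0.95751261,  0.11139331]), 'finger_gap': 0.08547944281313387}
side {'vertical_fov': 55.712236162964444, 'cx': 323.3413208633691, 'cy': 197.54202725727635, 'R': array([[ 0.98223705, -0.18718104,  0.01317736],
       [-0.1196871 , -0.67904886, -0.72427042],
       [ 0.14451776,  0.70982808, -0.6893901 ]]), 't': array([-0.49337909,  0.1752177 ,  1.0979662 ])}
top {'vertical_fov': 44.559190928933155, 'cx': 315.50807401084637, 'cy': 188.90975386613965, 'R': array([[ 0.01912276, -0.99980624,  0.00466836],
       [-0.9974526 , -0.01939826, -0.06864417],
       [ 0.06872143, -0.0033438 , -0.99763028]]), 't': array([-0.01278234,  0.49350217,  1.45108943])}
```

View pics/side0.png

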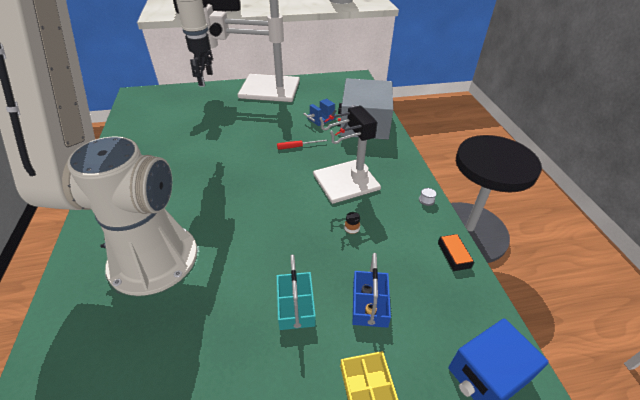

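View pics/top0.png

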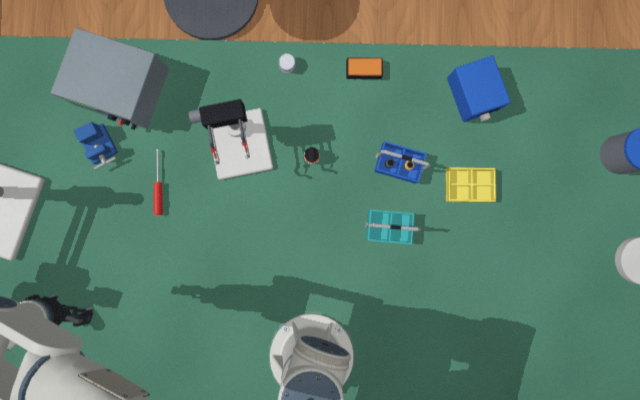

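The basket is at about (400,163) in top and (372,298) in side. The stand's hooks are at about (230,145) in top. I'll zoom in to measure them.

Run:
```python
import cv2,numpy as np
def crop(f,x0,y0,w,h,s,o):
    i=cv2.imread(f)[y0:y0+h,x0:x0+w]
    i=cv2.resize(i,None,fx=s,fy=s,interpolation=cv2.INTER_CUBIC)
    for k in range(0,w,10):
        cv2.putText(i,str(x0+k),(k*s,8),0,.3,(255,255,255),1); cv2.line(i,(k*s,10),(k*s,14),(255,255,255),1)
    for k in range(0,h,10):
        cv2.putText(i,str(y0+k),(0,k*s+3),0,.3,(255,255,255),1); cv2.line(i,(20,k*s),(26,k*s),(255,255,255),1)
    return i
a=crop('pics/top0.png',185,95,95,90,8,0);b=crop('pics/top0.png',365,130,70,60,8,0)
cv2.imwrite('pics/ct.png',a);cv2.imwrite('pics/cb.png',b)
cv2.imwrite('pics/st.png',crop('pics/side0.png',305,90,90,70,8,0));cv2.imwrite('pics/sb.png',crop('pics/side0.png',345,245,60,90,6,0))
```

```text
(no output)
```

View pics/ct.png

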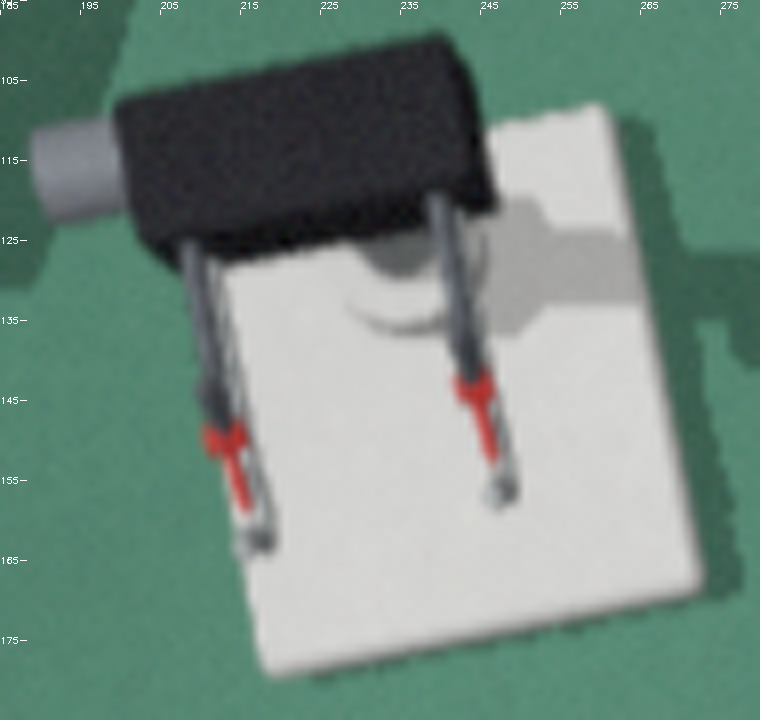

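View pics/cb.png

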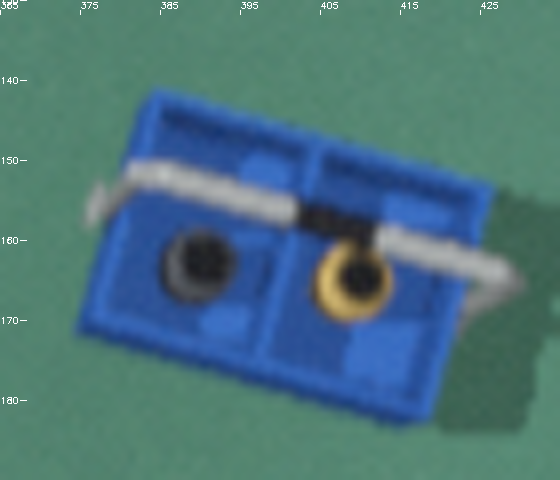

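View pics/st.png

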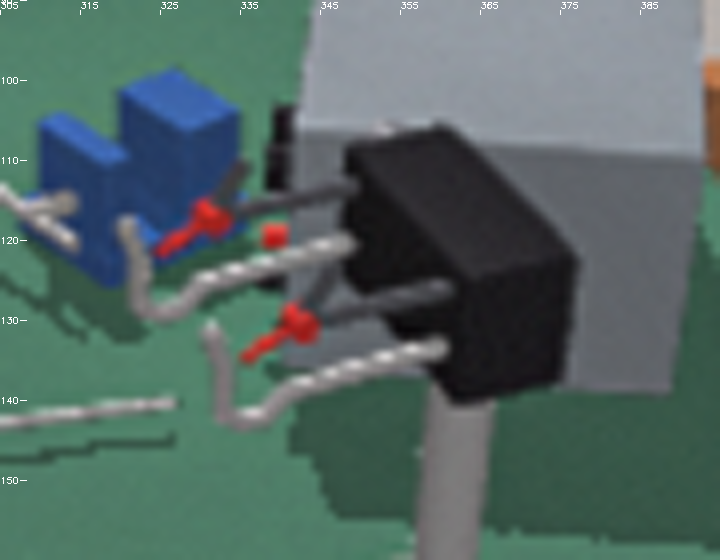

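View pics/sb.png

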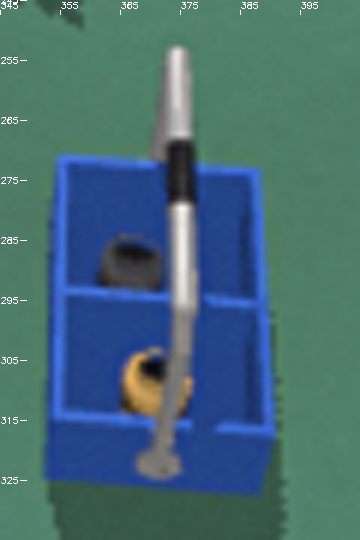

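```bash
cat > fit.py <<'E'
import numpy as np
from scipy.optimize import least_squares
from cell import vision
M={n:vision.camera_model(n) for n in('side','top')}
def proj(n,X):
    m=M[n];c=np.asarray(X)@m['R'].T+m['t'];f=200/np.tan(np.radians(m['vertical_fov']/2))
    return np.stack([m['cx']+f*c[...,0]/c[...,2],m['cy']+f*c[...,1]/c[...,2]],-1)
def Rz(a):return np.array([[np.cos(a),-np.sin(a),0],[np.sin(a),np.cos(a),0],[0,0,1]])
def fit(obs,p0,freez=False):
    def r(p):
        out=[]
        for n,L,uv in obs:
            X=Rz(p[2])@(np.array(L)/1000)+[p[0],p[1],p[3] if freez else 0]
            out.append(proj(n,X)-uv)
        return np.ravel(out)
    s=least_squares(r,p0,loss='soft_l1');return s.x,r(s.x).reshape(-1,2)
E
cat > f0.py <<'E'
from fit import *
B=[('top',(45,65,50),(383.8,141.5)),('top',(45,-65,50),(426.3,153.4)),('top',(-45,-65,50),(419,182)),('top',(-45,65,50),(375.2,171.2)),('top',(0,0,130),(407.5,157.7)),
('side',(0,0,130),(375,273.5)),('side',(-45,65,50),(355.3,271.3)),('side',(45,65,50),(388.3,273.7)),('side',(45,-65,50),(390.3,316.7)),('side',(-45,-65,50),(354.2,313.8))]
S=[('top',(-19,40,263),(215.6,163.1)),('top',(-19,-40,263),(246.6,156.9)),('side',(-19,40,263),(320.9,117.8)),('side',(-19,-40,263),(331.3,131)),
('top',(18,40,255),(213.3,149.8)),('top',(18,-40,255),(244.1,143.5)),('side',(18,40,255),(331.5,117.3)),('side',(18,-40,255),(342.5,130.4)),
('side',(0,40,208),(325,129.8)),('side',(0,-40,208),(335,142.5))]
np.set_printoptions(suppress=True,precision=4)
for o,p in((B,[.5,-.2,0]),(S,[.5,.2,0])):
  for fz in (False,True):
    x,r=fit(o,p+[0]*fz,fz);print(x);print(r.round(1).tolist())
E
python3 f0.py
```

```text
[ 0.5781 -0.2548 -0.2602]
[[0.3, -0.8], [0.2, -0.6], [-0.5, -0.1], [0.8, -1.4], [-1.1, -0.0], [-0.2, 0.9], [-1.2, -0.9], [-0.5, -1.0], [0.3, 0.6], [-0.8, 0.8]]
[ 0.578  -0.255  -0.26    0.0008]
[[0.4, -0.7], [0.3, -0.6], [-0.4, -0.0], [0.9, -1.4], [-1.0, 0.0], [-0.2, 0.7], [-1.2, -1.0], [-0.5, -1.1], [0.3, 0.5], [-0.8, 0.7]]
[0.5637 0.215  0.2225]
[[-0.2, 0.1], [0.1, -0.0], [-0.7, -0.7], [-0.5, -0.5], [0.0, -0.4], [0.2, -0.4], [-0.5, -0.4], [-0.5, -0.3], [0.5, 1.0], [1.0, 1.8]]
[ 0.5638  0.2153  0.2227 -0.0006]
[[-0.2, 0.1], [0.1, -0.0], [-0.7, -0.6], [-0.5, -0.4], [-0.0, -0.4], [0.2, -0.4], [-0.5, -0.3], [-0.5, -0.2], [0.5, 1.1], [1.0, 1.9]]
```

The fits agree to about 1 px: basket at (0.578,-0.255) with yaw -0.26, seat at (0.564,0.215) with yaw 0.2225. Next I'll write a row planner.

```bash
cat > plan.py <<'E'
import sys,numpy as np
from cell import observe
def plan(tgt,yaw,n,jaw):
    s=observe();p=np.array(s['tcp_pos']);R=np.array(s['tcp_rot']);a=np.arctan2(R[1,0],R[0,0])
    print('t',round(s['time_s'],2),'tcp',p.round(4),'yaw',round(a,4),'tilt',R[:2,2].round(4),'gap',round(s['finger_gap'],4),'F',np.round(s['force'],1))
    d=(np.array(tgt)-p)/n;da=(yaw-a+np.pi)%(2*np.pi)-np.pi
    rows=[]
    for k in range(n):
        ak=a+da*k/n;x=np.array([np.cos(ak),np.sin(ak),0]);y=np.array([np.sin(ak),-np.cos(ak),0])
        rows.append([jaw,round(x@d*100,2),round(y@d*100,2),round(-d[2]*100,2),round(-da/n,3)])
    print(rows)
if __name__=='__main__':
    v=list(map(float,sys.argv[1:]));plan(v[:3],v[3],int(v[4]),v[5])
E
python3 plan.py .38 .2 .33 .4 8 0; python3 plan.py .578 -.255 .26 -.26 17 0.3
```

```text
t 0.1 tcp [0.1773 0.5989 0.2301] yaw 1.283 tilt [-0.0004 -0.0012] gap 0.0856 F [ 0.1 -0.1  0.1]
[[0.0, np.float64(-4.06), np.float64(3.85), np.float64(-1.25), np.float64(0.11)], [0.0, np.float64(-3.61), np.float64(4.27), np.float64(-1.25), np.float64(0.11)], [0.0, np.float64(-3.12), np.float64(4.64), np.float64(-1.25), np.float64(0.11)], [0.0, np.float64(-2.59), np.float64(4.96), np.float64(-1.25), np.float64(0.11)], [0.0, np.float64(-2.03), np.float64(5.21), np.float64(-1.25), np.float64(0.11)], [0.0, np.float64(-1.44), np.float64(5.4), np.float64(-1.25), np.float64(0.11)], [0.0, np.float64(-0.84), np.float64(5.53), np.float64(-1.25), np.float64(0.11)], [0.0, np.float64(-0.22), np.float64(5.59), np.float64(-1.25), np.float64(0.11)]]
t 0.1 tcp [0.1773 0.5989 0.2301] yaw 1.283 tilt [-0.0004 -0.0012] gap 0.0856 F [ 0.1 -0.1  0.1]
[[0.3, np.float64(-4.15), np.float64(3.69), np.float64(-0.18), np.float64(0.091)], [0.3, np.float64(-3.8), np.float64(4.05), np.float64(-0.18), np.float64(0.091)], [0.3, np.float64(-3.41), np.float64(4.37), np.float64(-0.18), np.float64(0.091)], [0.3, np.float
[... 423 characters left out ...]
loat64(5.51), np.float64(-0.18), np.float64(0.091)], [0.3, np.float64(-0.15), np.float64(5.55), np.float64(-0.18), np.float64(0.091)], [0.3, np.float64(0.35), np.float64(5.54), np.float64(-0.18), np.float64(0.091)], [0.3, np.float64(0.85), np.float64(5.48), np.float64(-0.18), np.float64(0.091)], [0.3, np.float64(1.35), np.float64(5.38), np.float64(-0.18), np.float64(0.091)], [0.3, np.float64(1.83), np.float64(5.24), np.float64(-0.18), np.float64(0.091)], [0.3, np.float64(2.3), np.float64(5.05), np.float64(-0.18), np.float64(0.091)], [0.3, np.float64(2.74), np.float64(4.82), np.float64(-0.18), np.float64(0.091)], [0.3, np.float64(3.17), np.float64(4.55), np.float64(-0.18), np.float64(0.091)]]
```

{"fn": "apply_moves", "kwargs": {
  "steps": [
    [[0,-4.1,3.8,-1.25,0.11],[0,-3.6,4.3,-1.25,0.11],[0,-3.1,4.6,-1.25,0.11],[0,-2.6,5.0,-1.25,0.11],[0,-2.0,5.2,-1.25,0.11],[0,-1.4,5.4,-1.25,0.11],[0,-0.8,5.5,-1.25,0.11],[0,-0.2,5.6,-1.25,0.11]]
  ]
}}

```text
time_s: 1.1
tcp_pos: [0.3799, 0.1892, 0.3307]
tcp_rot: [[0.928, 0.373, -0.001], [0.373, -0.928, -0.005], [-0.003, 0.004, -1.0]]
force: [1.4, 0.8, -0.6]
finger_gap: 0.0854
```

```bash
sed -i 's/print(rows)/print([[float(z) for z in r] for r in rows])/' plan.py; python3 plan.py .578 -.255 .27 -.26 10 0.3
```

```text
t 1.1 tcp [0.3799 0.1892 0.3307] yaw 0.3818 tilt [-0.0014 -0.005 ] gap 0.0854 F [ 1.4  0.8 -0.6]
[[0.3, 0.18, 4.86, 0.61, 0.064], [0.3, 0.5, 4.84, 0.61, 0.064], [0.3, 0.8, 4.8, 0.61, 0.064], [0.3, 1.11, 4.74, 0.61, 0.064], [0.3, 1.41, 4.65, 0.61, 0.064], [0.3, 1.71, 4.55, 0.61, 0.064], [0.3, 2.0, 4.44, 0.61, 0.064], [0.3, 2.28, 4.3, 0.61, 0.064], [0.3, 2.55, 4.14, 0.61, 0.064], [0.3, 2.81, 3.97, 0.61, 0.064]]
```

{"fn": "apply_moves", "kwargs": {
  "steps": [
    [[0.3,0.2,4.9,0.6,0.064],[0.3,0.5,4.8,0.6,0.064],[0.3,0.8,4.8,0.6,0.064],[0.3,1.1,4.7,0.6,0.064],[0.3,1.4,4.7,0.6,0.064],[0.3,1.7,4.6,0.6,0.064],[0.3,2.0,4.4,0.6,0.064],[0.3,2.3,4.3,0.6,0.064]]
  ]
}}

```text
time_s: 2.1
tcp_pos: [0.5388, -0.1813, 0.2835]
tcp_rot: [[0.989, -0.15, 0.001], [-0.15, -0.989, -0.003], [0.002, 0.003, -1.0]]
force: [0.5, 0.4, -0.3]
finger_gap: 0.0594
```

```bash
python3 plan.py .578 -.255 .23 -.26 3 0.3
```

```text
t 2.1 tcp [ 0.5388 -0.1813  0.2835] yaw -0.1505 tilt [ 0.0015 -0.003 ] gap 0.0594 F [ 0.5  0.4 -0.3]
[[0.3, 1.66, 2.23, 1.78, 0.037], [0.3, 1.74, 2.17, 1.78, 0.037], [0.3, 1.82, 2.11, 1.78, 0.037]]
```

{"fn": "apply_moves", "kwargs": {
  "steps": [
    [[0.3,1.7,2.2,1.8,0.037],[0.3,1.7,2.2,1.8,0.037],[0.3,1.8,2.1,1.8,0.037],[0.3,0,0,2.0,0],[0.3,0,0,1.0,0],[0.3,0,0,0,0]]
  ]
}}

```text
time_s: 2.85
tcp_pos: [0.5782, -0.2612, 0.1943]
tcp_rot: [[0.964, -0.267, -0.002], [-0.267, -0.964, -0.002], [-0.002, 0.002, -1.0]]
force: [-0.3, -0.3, -0.3]
finger_gap: 0.0601
```

```bash
cat > look.py <<'E'
import cv2,sys
from cell import vision
tag=sys.argv[1]; top=list(map(int,sys.argv[2].split(',')));side=list(map(int,sys.argv[3].split(',')))
for n,(x0,y0,w,h) in(('top',top),('side',side)):
    im=vision.get_image(n);cv2.imwrite(f'pics/{tag}_{n}_full.png',im)
    s=max(1,min(8,800//w,600//h));i=cv2.resize(im[y0:y0+h,x0:x0+w],None,fx=s,fy=s,interpolation=cv2.INTER_CUBIC)
    for k in range(0,w,10):
        cv2.putText(i,str(x0+k),(k*s,8),0,.3,(255,255,255),1); cv2.line(i,(k*s,10),(k*s,14),(255,255,255),1)
    for k in range(0,h,10):
        cv2.putText(i,str(y0+k),(0,k*s+3),0,.3,(255,255,255),1); cv2.line(i,(20,k*s),(26,k*s),(255,255,255),1)
    cv2.imwrite(f'pics/{tag}_{n}.png',i)
E
python3 look.py g1 360,120,90,75 330,220,90,110; python3 plan.py .578 -.255 .139 -.26 3 0.3
```

```text
t 2.95 tcp [ 0.5788 -0.2613  0.1955] yaw -0.2703 tilt [-0.0004 -0.0025] gap 0.0598 F [0.6 0.6 0.4]
[[0.3, -0.08, -0.2, 1.88, -0.003], [0.3, -0.08, -0.2, 1.88, -0.003], [0.3, -0.08, -0.2, 1.88, -0.003]]
```

View pics/g1_top.png

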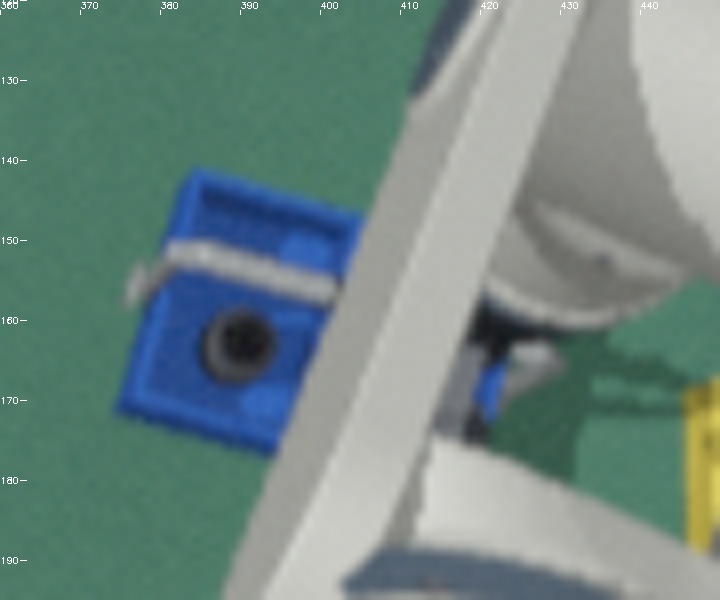

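View pics/g1_side.png

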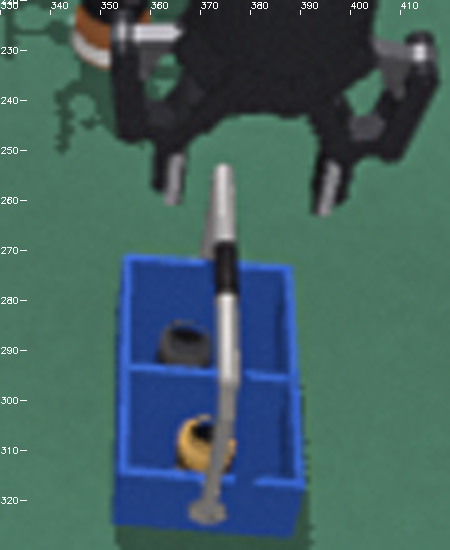

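Run:
```python
from fit import *
R=Rz(-.2703)
for s in(-.03,0,.03):
  print(proj('side',np.array([.5788,-.2613,.171+.0])+R@[s,0,0]))
print(proj('side',np.array([.5781,-.2548,.13])), proj('side',np.array([.5788,-.2613,.13])))
```

```text
[364.81150703 265.31288305]
[377.76507537 266.28215254]
[390.76320553 267.25475643]
[374.79153492 274.3454426 ] [375.84260738 276.53540156]
```

The fingertips straddle the sleeve at (374,273) in side, as predicted. I'll descend and grip.

{"fn": "apply_moves", "kwargs": {
  "steps": [
    [[0.3,-0.1,-0.15,1.9,-0.003],[0.3,-0.1,-0.15,1.9,-0.003],[0.3,0,-0.1,1.6,-0.004],[0.3,0,0,0.2,0]]
  ]
}}

```text
time_s: 3.45
tcp_pos: [0.5786, -0.2562, 0.1378]
tcp_rot: [[0.967, -0.256, 0.002], [-0.256, -0.967, -0.004], [0.003, 0.003, -1.0]]
force: [0.3, 0.7, -0.3]
finger_gap: 0.0598
```

```bash
python3 plan.py .578 -.256 .139 -.26 1 0.3;python3 look.py g2 360,120,90,75 330,220,90,110
```

```text
t 3.45 tcp [ 0.5786 -0.2562  0.1378] yaw -0.2584 tilt [ 0.0025 -0.0036] gap 0.0598 F [ 0.3  0.7 -0.3]
[[0.3, -0.06, -0.01, -0.12, 0.002]]
```

View pics/g2_side.png

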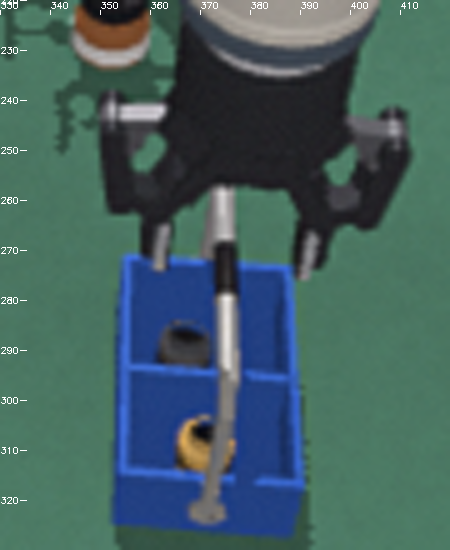

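Pads at (360,268) and (390,270) flank the sleeve at (373,273). Closing.

{"fn": "apply_moves", "kwargs": {
  "steps": [
    [[0.6,0,0,0,0],[0.8,0,0,0,0],[1,0,0,0,0],[1,0,0,0,0],[1,0,0,0,0],[1,0,0,0,0]]
  ],
  "squeeze": 90
}}

```text
time_s: 4.3
tcp_pos: [0.5804, -0.2574, 0.1411]
tcp_rot: [[0.967, -0.256, 0.007], [-0.256, -0.967, -0.006], [0.008, 0.004, -1.0]]
force: [0.5, 0.0, 0.1]
finger_gap: -0.0003
```

{"fn": "apply_moves", "kwargs": {
  "steps": [
    [[1,0,0,-0.5,0],[1,0,0,-1.0,0],[1,0,0,-1.5,0],[1,0,0,-1,0],[1,0,0,0,0],[1,0,0,0,0]]
  ]
}}

```text
time_s: 5.05
tcp_pos: [0.5806, -0.2574, 0.1852]
tcp_rot: [[0.967, -0.256, 0.009], [-0.256, -0.967, -0.007], [0.01, 0.004, -1.0]]
force: [-0.8, -1.0, -0.1]
finger_gap: 0.0003
```

```bash
python3 plan.py .578 -.256 .28 -.26 4 1;python3 look.py g3 360,120,90,75 330,220,90,110
```

```text
t 5.05 tcp [ 0.5806 -0.2574  0.1852] yaw -0.2588 tilt [ 0.0088 -0.0066] gap 0.0003 F [-0.8 -1.  -0.1]
[[1.0, -0.07, -0.02, -2.37, 0.0], [1.0, -0.07, -0.02, -2.37, 0.0], [1.0, -0.07, -0.02, -2.37, 0.0], [1.0, -0.07, -0.02, -2.37, 0.0]]
```

View pics/g3_side.png

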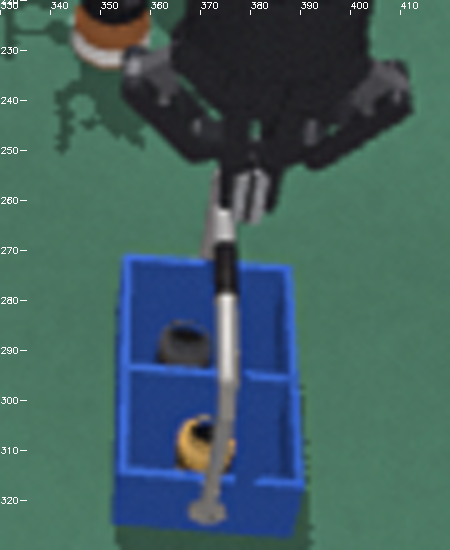

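```bash
python3 - <<'E'
from fit import *
for z in (.16,.17,.185): print(z,proj('side',[.5806,-.2574,z]),proj('top',[.5806,-.2574,z]))
for L in ((0,60,130),(0,15,130),(0,-15,130),(0,-60,130),(0,-69,125),(0,69,125),(0,-69,50)):
  X=Rz(-.26)@(np.array(L)/1000)+[.5781,-.2548,0]; print(L,proj('side',X),proj('top',X))
E
python3 look.py g4 330,120,120,90 310,220,110,110
```

```text
0.16 [377.49555888 267.63421251] [409.46264371 155.34314818]
0.17 [377.97539723 265.07438574] [410.18875881 154.83647191]
0.185 [378.7093866  261.15872201] [411.29871096 154.06195777]
(0, 60, 130) [374.15660468 254.50995268] [385.69478275 151.79620747]
(0, 15, 130) [374.62719937 269.21153049] [401.22982624 156.21589298]
(0, -15, 130) [374.95983083 279.60307836] [411.59475596 159.16469255]
(0, -60, 130) [375.48996612 296.16472965] [427.15451737 163.59141026]
(0, -69, 125) [375.36361067 300.80536381] [429.84083743 164.68913581]
(0, 69, 125) [373.85914876 252.91666311] [382.33661501 151.173804  ]
(0, -69, 50) [372.01990281 317.41326619] [423.78475751 167.69121249]
```

View pics/g4_top.png

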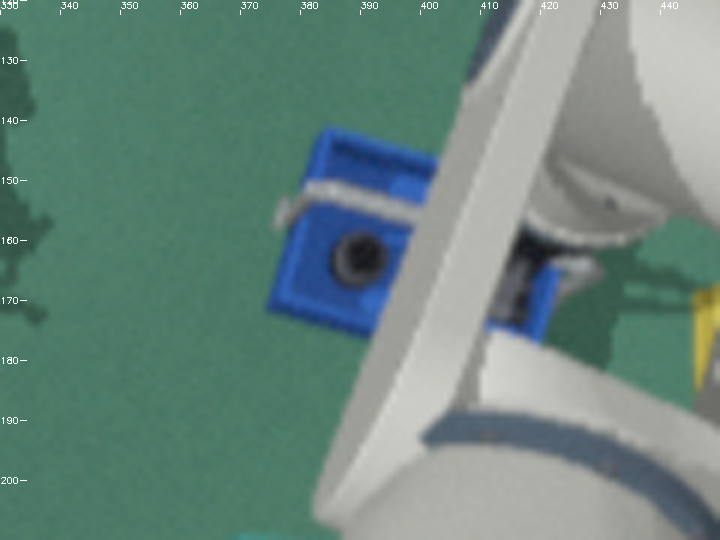

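The grip missed: the gap is 0. The picture shows the tips at (378,263), about 4.5 px (around 16 mm) higher than the readout implies. I'll reopen and go deeper. The gripper body still has clearance either way.

{"fn": "apply_moves", "kwargs": {
  "steps": [
    [[0.3,0,0,0,0],[0.3,0,0,0,0],[0.3,0,0,0,0],[0.3,0,0,0,0],[0.3,0,0,0,0]]
  ]
}}

```text
time_s: 5.88
tcp_pos: [0.5801, -0.2571, 0.1839]
tcp_rot: [[0.967, -0.256, 0.007], [-0.256, -0.967, -0.006], [0.008, 0.004, -1.0]]
force: [-0.5, 0.6, 0.6]
finger_gap: 0.06
```

```bash
python3 plan.py .578 -.256 .122 -.26 4 0.3; python3 -c "
from cell import observe
import numpy as np
print(np.round(observe()['qpos'],4))"
```

```text
t 5.88 tcp [ 0.5801 -0.2571  0.1839] yaw -0.2589 tilt [ 0.0068 -0.0057] gap 0.06 F [-0.5  0.6  0.6]
[[0.3, -0.06, -0.01, 1.55, 0.0], [0.3, -0.06, -0.01, 1.55, 0.0], [0.3, -0.06, -0.01, 1.55, 0.0], [0.3, -0.06, -0.01, 1.55, 0.0]]
[-0.4183  0.4088  1.6617 -0.0028  1.0625 -0.1581]
```

{"fn": "apply_moves", "kwargs": {
  "steps": [
    [[0.3,-0.1,0,1.6,0],[0.3,-0.1,0,1.6,0],[0.3,0,0,1.5,0],[0.3,0,0,1.3,0],[0.3,0,0,0,0]]
  ]
}}

```text
time_s: 6.5
tcp_pos: [0.5774, -0.2565, 0.118]
tcp_rot: [[0.967, -0.256, 0.004], [-0.256, -0.967, -0.005], [0.005, 0.003, -1.0]]
force: [-0.4, 0.7, -0.3]
finger_gap: 0.0595
```

```bash
python3 plan.py .578 -.256 .122 -.26 1 0.3;python3 look.py g5 360,120,90,75 330,220,90,110
```

```text
t 6.5 tcp [ 0.5774 -0.2565  0.118 ] yaw -0.2588 tilt [ 0.0043 -0.0045] gap 0.0595 F [-0.4  0.7 -0.3]
[[0.3, 0.05, -0.06, -0.4, 0.001]]
```

View pics/g5_side.png

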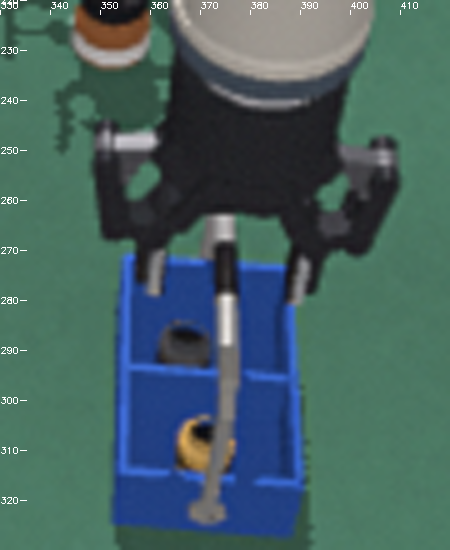

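The pads now span rows 270–280, bracketing the sleeve. Closing again.

{"fn": "apply_moves", "kwargs": {
  "steps": [
    [[0.6,0,0,0,0],[0.8,0,0,0,0],[1,0,0,0,0],[1,0,0,0,0],[1,0,0,0,0]]
  ],
  "squeeze": 90
}}

```text
time_s: 7.22
tcp_pos: [0.5789, -0.2571, 0.1211]
tcp_rot: [[0.967, -0.256, 0.008], [-0.256, -0.967, -0.006], [0.01, 0.004, -1.0]]
force: [-0.2, -0.2, -0.7]
finger_gap: 0.0084
```

```bash
python3 plan.py .578 -.256 .122 -.26 1 0.3;python3 look.py g6 360,120,90,75 330,220,90,110
```

```text
t 7.22 tcp [ 0.5789 -0.2571  0.1211] yaw -0.2588 tilt [ 0.0083 -0.0064] gap 0.0084 F [-0.2 -0.2 -0.7]
[[0.3, -0.12, -0.09, -0.09, 0.001]]
```

View pics/g6_side.png

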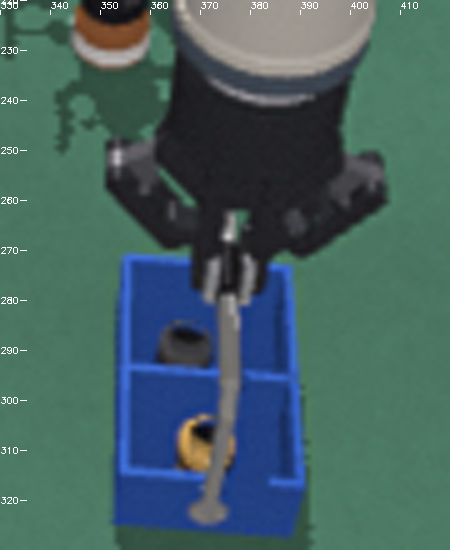

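Gap is 8.4 mm against a 12 mm sleeve, and the pad tips end only about 5 mm below the sleeve axis. That is an edge grip, so I'll open slightly, go 9 mm lower and regrip.

{"fn": "apply_moves", "kwargs": {
  "steps": [
    [[0.6,0,0,0,0],[0.6,0,0,0,0],[0.6,0,0,0.6,0],[0.6,0,0,0.6,0],[0.6,0,0,0,0]]
  ]
}}

```text
time_s: 7.95
tcp_pos: [0.5794, -0.2574, 0.1084]
tcp_rot: [[0.967, -0.256, 0.009], [-0.256, -0.967, -0.007], [0.01, 0.004, -1.0]]
force: [0.0, -0.3, 0.5]
finger_gap: 0.034
```

```bash
python3 plan.py .578 -.256 .122 -.26 1 0.3;python3 look.py g7 360,120,90,75 330,220,90,110
```

```text
t 7.95 tcp [ 0.5794 -0.2574  0.1084] yaw -0.2589 tilt [ 0.009  -0.0066] gap 0.034 F [ 0.  -0.3  0.5]
[[0.3, -0.17, -0.1, -1.36, 0.001]]
```

View pics/g7_side.png

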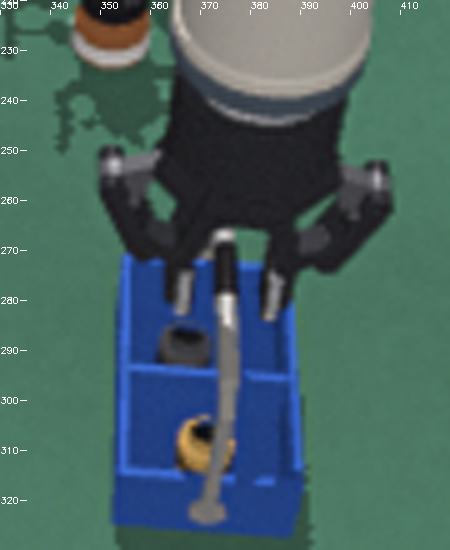

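{"fn": "apply_moves", "kwargs": {
  "steps": [
    [[0.8,0,0,0,0],[1,0,0,0,0],[1,0,0,0,0],[1,0,0,0,0],[1,0,0,0,0]]
  ],
  "squeeze": 90
}}

```text
time_s: 8.68
tcp_pos: [0.5795, -0.2575, 0.1093]
tcp_rot: [[0.967, -0.256, 0.01], [-0.256, -0.967, -0.007], [0.011, 0.004, -1.0]]
force: [-0.5, 0.2, -0.1]
finger_gap: 0.0093
```

{"fn": "apply_moves", "kwargs": {
  "steps": [
    [[1,0,0,-0.3,0],[1,0,0,-0.6,0],[1,0,0,-0.6,0],[1,0,0,0,0],[1,0,0,0,0]]
  ]
}}

```text
time_s: 9.3
tcp_pos: [0.5789, -0.2571, 0.1246]
tcp_rot: [[0.967, -0.256, 0.009], [-0.256, -0.967, -0.006], [0.01, 0.004, -1.0]]
force: [0.1, 0.3, -3.7]
finger_gap: 0.0093
```

```bash
python3 plan.py .578 -.256 .122 -.26 1 0.3;python3 look.py g8 360,120,90,75 330,220,90,110
```

```text
t 9.3 tcp [ 0.5789 -0.2571  0.1246] yaw -0.2588 tilt [ 0.0085 -0.0064] gap 0.0093 F [ 0.1  0.3 -3.7]
[[0.3, -0.12, -0.08, 0.26, 0.001]]
```

View pics/g8_side.png

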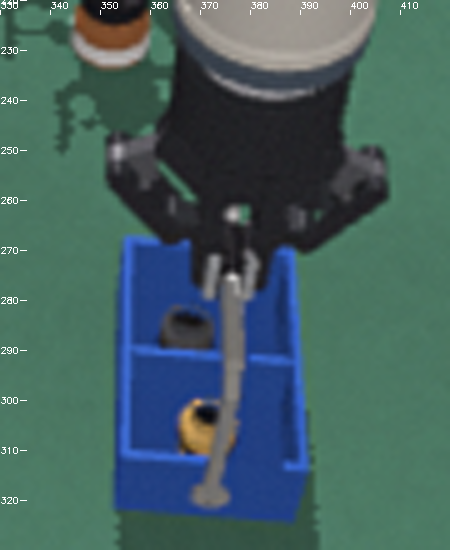

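Lifted: the basket is off the bench, weighing 3.7 N. The bar sits at TCP reading + 0.021 m. Lifting higher, then carrying over.

{"fn": "apply_moves", "kwargs": {
  "steps": [
    [[1,0,0,-1.0,0],[1,0,0,-2.0,0],[1,0,0,-2.5,0],[1,0,0,-2.5,0],[1,0,0,-2.5,0],[1,0,0,-2.5,0],[1,0,0,-1.2,0],[1,0,0,0,0]]
  ]
}}

```text
time_s: 10.4
tcp_pos: [0.5773, -0.256, 0.2738]
tcp_rot: [[0.967, -0.256, 0.009], [-0.256, -0.967, -0.006], [0.01, 0.004, -1.0]]
force: [0.6, -0.5, -3.8]
finger_gap: 0.0095
```

```bash
python3 plan.py .466 .193 .27 .2225 18 1;python3 look.py g9 360,110,120,90 330,180,110,130
```

```text
t 10.4 tcp [ 0.5773 -0.256   0.2738] yaw -0.2588 tilt [ 0.0085 -0.0064] gap 0.0095 F [ 0.6 -0.5 -3.8]
[[1.0, -1.24, -2.25, 0.02, -0.027], [1.0, -1.18, -2.29, 0.02, -0.027], [1.0, -1.11, -2.32, 0.02, -0.027], [1.0, -1.05, -2.34, 0.02, -0.027], [1.0, -0.99, -2.37, 0.02, -0.027], [1.0, -0.92, -2.4, 0.02, -0.027], [1.0, -0.86, -2.42, 0.02, -0.027], [1.0, -0.79, -2.44, 0.02, -0.027], [1.0, -0.73, -2.46, 0.02, -0.027], [1.0, -0.66, -2.48, 0.02, -0.027], [1.0, -0.6, -2.5, 0.02, -0.027], [1.0, -0.53, -2.51, 0.02, -0.027], [1.0, -0.46, -2.53, 0.02, -0.027], [1.0, -0.39, -2.54, 0.02, -0.027], [1.0, -0.33, -2.55, 0.02, -0.027], [1.0, -0.26, -2.56, 0.02, -0.027], [1.0, -0.19, -2.56, 0.02, -0.027], [1.0, -0.12, -2.57, 0.02, -0.027]]
```

View pics/g9_side.png

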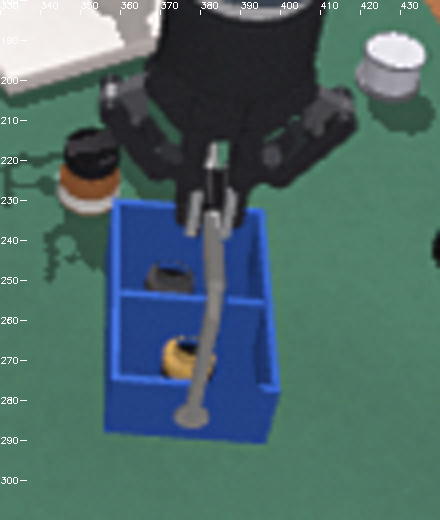

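Run:
```python
from fit import *
S=[('side',(-45,65,50),(358.25,230)),('side',(45,65,50),(395.75,232.5)),('side',(45,-65,50),(399.5,276.3)),('side',(-45,-65,50),(358.3,274.5))]
x,r=fit(S,[.578,-.256,-.26,.16],True);print(x.round(4),r.round(1).tolist())
```

```text
[ 0.5831 -0.2387 -0.2562  0.1443] [[0.2, 0.0], [-0.4, -0.3], [0.0, 0.6], [0.1, -0.3]]
```

View pics/g9_top.png

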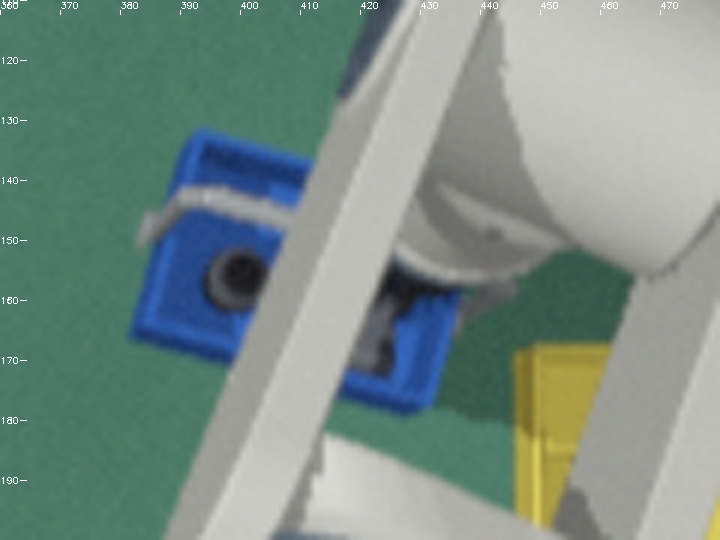

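Run:
```python
from fit import *
S=[('side',(-45,65,50),(358.25,230)),('side',(45,65,50),(395.75,232.5)),('side',(45,-65,50),(399.5,276.3)),('side',(-45,-65,50),(358.3,274.5)),
('top',(45,65,50),(393.8,131.7)),('top',(-45,65,50),(382,166)),('top',(-45,-65,50),(431.5,178))]
x,r=fit(S,[.578,-.256,-.26,.16],True);print(x.round(4),r.round(1).tolist())
```

```text
[ 0.5754 -0.2534 -0.2593  0.1641] [[-0.6, -0.6], [-0.2, -0.7], [0.2, 1.5], [-1.0, 0.4], [-1.2, -0.4], [1.5, -1.9], [-0.0, -0.3]]
```

The fit puts the underside at z = 0.164, so the bar is at 0.294, which matches. Carrying now.

{"fn": "apply_moves", "kwargs": {
  "steps": [
    [[1,-0.6,-1.1,0,-0.02],[1,-1.2,-2.3,0,-0.027],[1,-1.2,-2.3,0,-0.027],[1,-1.1,-2.3,0,-0.027],[1,-1.0,-2.4,0,-0.027],[1,-0.9,-2.4,0,-0.027],[1,-0.9,-2.4,0,-0.027],[1,-0.8,-2.4,0,-0.027]]
  ]
}}

```text
time_s: 11.5
tcp_pos: [0.5203, -0.0534, 0.2678]
tcp_rot: [[0.999, -0.032, 0.0], [-0.032, -0.999, -0.001], [0.0, 0.001, -1.0]]
force: [0.7, 0.6, -3.1]
finger_gap: 0.0092
```

```bash
python3 plan.py .466 .193 .27 .2225 10 1
```

```text
t 11.5 tcp [ 0.5203 -0.0534  0.2678] yaw -0.0322 tilt [ 0.0002 -0.0012] gap 0.0092 F [ 0.7  0.6 -3.1]
[[1.0, -0.62, -2.45, -0.02, -0.025], [1.0, -0.56, -2.46, -0.02, -0.025], [1.0, -0.5, -2.47, -0.02, -0.025], [1.0, -0.43, -2.49, -0.02, -0.025], [1.0, -0.37, -2.5, -0.02, -0.025], [1.0, -0.31, -2.5, -0.02, -0.025], [1.0, -0.24, -2.51, -0.02, -0.025], [1.0, -0.18, -2.52, -0.02, -0.025], [1.0, -0.11, -2.52, -0.02, -0.025], [1.0, -0.05, -2.52, -0.02, -0.025]]
```

{"fn": "apply_moves", "kwargs": {
  "steps": [
    [[1,-0.6,-2.5,-0.1,-0.025],[1,-0.6,-2.5,-0.1,-0.025],[1,-0.5,-2.5,0,-0.025],[1,-0.4,-2.5,0,-0.025],[1,-0.4,-2.5,0,-0.025],[1,-0.3,-2.3,0,-0.025],[1,-0.2,-1.6,0,-0.02],[1,-0.2,-0.8,0,-0.01]]
  ]
}}

```text
time_s: 12.5
tcp_pos: [0.4676, 0.1327, 0.2695]
tcp_rot: [[0.985, 0.171, -0.001], [0.171, -0.985, 0.001], [-0.001, -0.001, -1.0]]
force: [-0.4, -0.3, -3.5]
finger_gap: 0.0094
```

```bash
python3 plan.py .466 .193 .265 .2225 3 1; python3 look.py h1 180,90,130,100 290,80,110,130
```

```text
t 12.5 tcp [0.4676 0.1327 0.2695] yaw 0.1719 tilt [-0.0009  0.0007] gap 0.0094 F [-0.4 -0.3 -3.5]
[[1.0, 0.29, -1.99, 0.15, -0.017], [1.0, 0.33, -1.98, 0.15, -0.017], [1.0, 0.36, -1.98, 0.15, -0.017]]
```

View pics/h1_top.png

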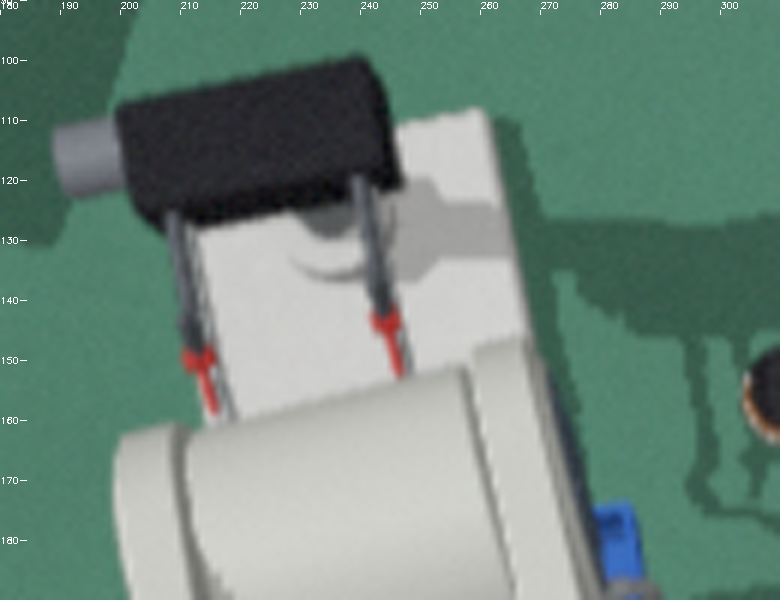

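View pics/h1_side.png

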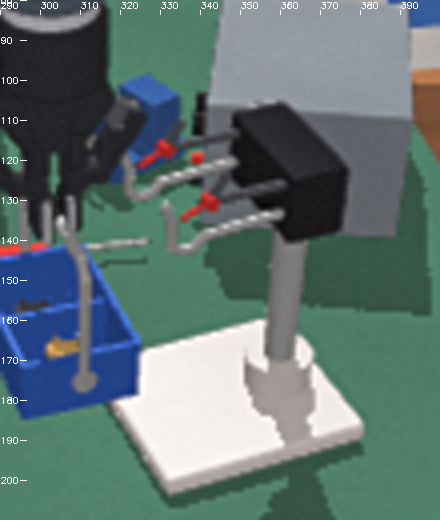

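{"fn": "apply_moves", "kwargs": {
  "steps": [
    [[1,0.2,-1.6,0.3,-0.02],[1,0.3,-2.0,0.3,-0.017],[1,0.4,-1.6,0.3,-0.012],[1,0.1,-0.8,0.3,0],[1,0,0,0.1,0]]
  ]
}}

```text
time_s: 13.22
tcp_pos: [0.4666, 0.1953, 0.2553]
tcp_rot: [[0.976, 0.219, -0.001], [0.219, -0.976, 0.0], [-0.001, -0.0, -1.0]]
force: [0.4, 0.2, -3.4]
finger_gap: 0.0092
```

```bash
python3 plan.py .466 .193 .256 .2225 1 1; python3 look.py h2 180,90,130,100 270,80,110,130
python3 - <<'E'
from fit import *
X0=np.array([.5637,.215,0])
for L in ((0,60,275),(0,15,275),(0,-15,275),(0,-60,275),(0,-69,195),(45,-65,195),(-45,-65,195),(45,65,195)):
  print(L,proj('side',Rz(.2225)@(np.array(L)/1000+[-.1,0,0])+X0).round(1))
E
```

```text
t 13.22 tcp [0.4666 0.1953 0.2553] yaw 0.2206 tilt [-0.001   0.0002] gap 0.0092 F [ 0.4  0.2 -3.4]
[[1.0, -0.11, 0.21, -0.07, -0.002]]
(0, 60, 275) [293.1 115.8]
(0, 15, 275) [298.4 123.3]
(0, -15, 275) [302.1 128.5]
(0, -60, 275) [307.8 136.7]
(0, -69, 195) [309.4 160.8]
(45, -65, 195) [322.7 156.5]
(-45, -65, 195) [294.6 163.7]
(45, 65, 195) [306.7 133.8]
```

View pics/h2_side.png

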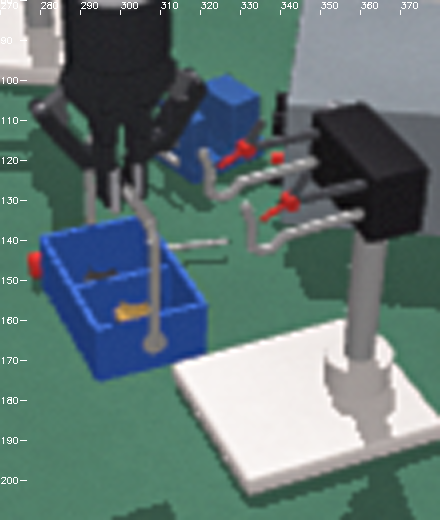

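Run:
```python
import cv2
i=cv2.imread('pics/h2_side_full.png')[105:180,270:350]
cv2.imwrite('pics/h2z.png',cv2.resize(i,None,fx=8,fy=8,interpolation=cv2.INTER_CUBIC))
```

```text
(no output)
```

View pics/h2z.png

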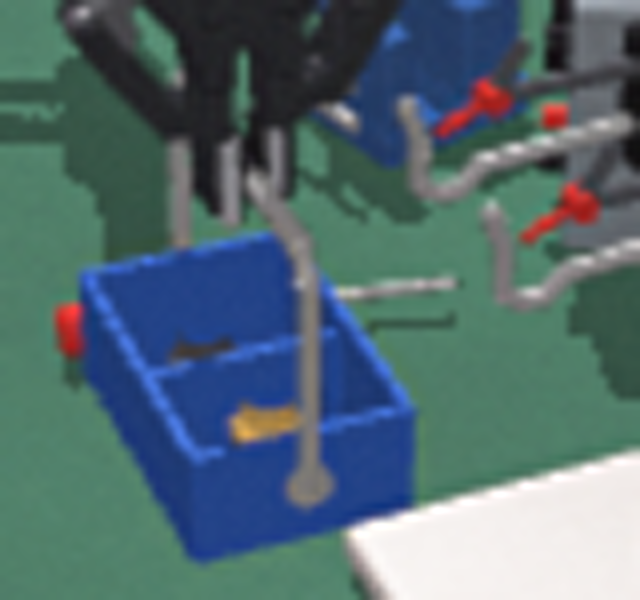

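View pics/h2_top_full.png

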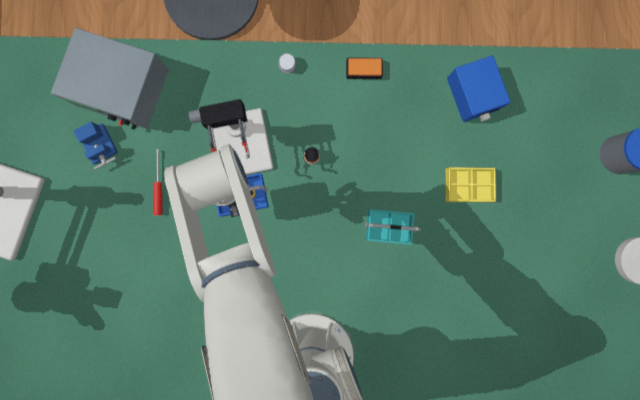

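```bash
cat > fit6.py <<'E'
from fit import *
from scipy.spatial.transform import Rotation as Ro
def fit6(obs,p0,tilt=True):
    def r(p):
        R=Ro.from_euler('ZYX',p[3:]).as_matrix()
        return np.ravel([proj(n,R@(np.array(L)/1000)+p[:3])-uv for n,L,uv in obs])
    def rr(p): return np.r_[r(p),(p[:3]-p0[:3])/.01,(p[3:]-p0[3:])/[.05,.1,.1]]
    s=least_squares(rr,p0);return s.x,r(s.x).reshape(-1,2)
E
python3 - <<'E'
from fit6 import *
o=lambda a,b:(270+a/8,105+b/8)
S=[('side',(45,-65,50),o(412,408)),('side',(-45,-65,50),o(200,460)),('side',(-45,65,50),o(85,272)),('side',(45,65,50),o(283,235)),
('side',(45,-65,0),o(408,505)),('side',(-45,-65,0),o(195,562)),('side',(0,-67,128),o(300,260)),('side',(0,-72,35),o(310,485))]
x,r=fit6(S,np.array([.466,.195,.146,.2206,0,0]));print(x.round(4));print(r.round(1).tolist())
print((Ro.from_euler('ZYX',x[3:]).as_matrix()@[0,0,.13]+x[:3]).round(4))
print(-M['side']['R'].T@M['side']['t'])
E
```

```text
[ 0.4643  0.1995  0.142   0.2202  0.014  -0.0111]
[[0.3, -0.1], [-1.2, 0.1], [-0.9, 0.5], [0.7, -0.7], [0.5, 0.7], [-0.0, 0.5], [0.6, 0.1], [0.1, -1.1]]
[0.4657 0.2013 0.272 ]
[ 0.34691091 -0.75273708  0.89033346]
```

Fit: bar at z ≈ 0.272–0.276, level, yaw matched. I'll approach to 35 mm in front of the seat.

{"fn": "apply_moves", "kwargs": {
  "steps": [
    [[1,0.7,0,0,-0.002],[1,1.4,0.05,0,0],[1,1.6,0.05,0,0],[1,1.5,0.05,0,0],[1,1.0,0.05,0,0],[1,0.3,0,0,0],[1,0,0,0,0]]
  ]
}}

```text
time_s: 14.2
tcp_pos: [0.5365, 0.2067, 0.2554]
tcp_rot: [[0.976, 0.219, -0.0], [0.219, -0.976, -0.0], [-0.0, -0.0, -1.0]]
force: [-0.3, 0.2, -3.6]
finger_gap: 0.0092
```

```bash
python3 plan.py .5598 .2141 .2555 .2225 4 1; python3 look.py h3 180,90,130,100 290,90,100,75
```

```text
t 14.2 tcp [0.5365 0.2067 0.2554] yaw 0.2203 tilt [-0.0001 -0.    ] gap 0.0092 F [-0.3  0.2 -3.6]
[[1.0, 0.61, -0.05, -0.0, -0.001], [1.0, 0.61, -0.05, -0.0, -0.001], [1.0, 0.61, -0.05, -0.0, -0.001], [1.0, 0.61, -0.05, -0.0, -0.001]]
```

View pics/h3_side.png

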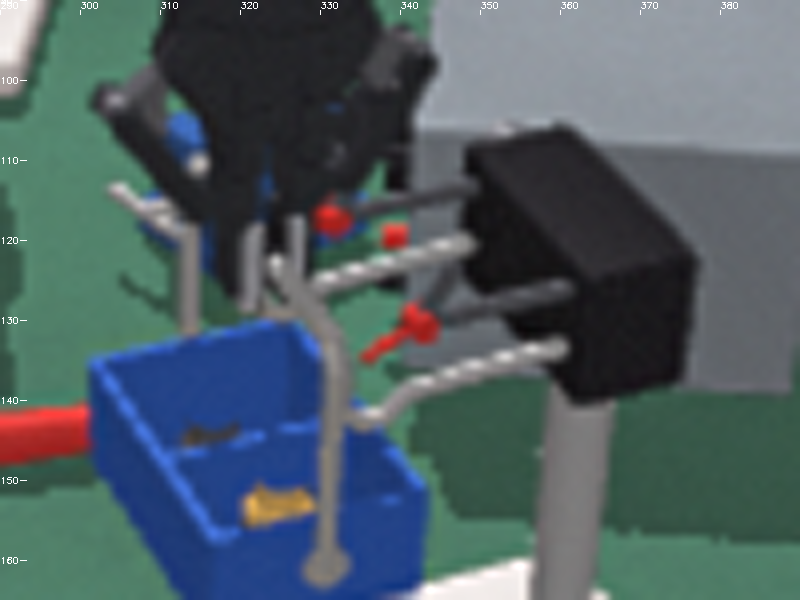

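View pics/h3_top.png

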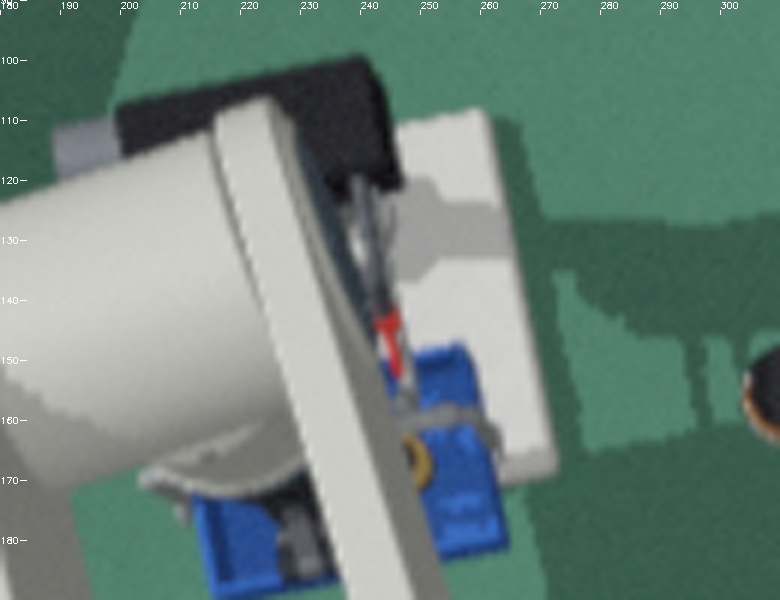

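Run:
```python
from fit import *
X0=np.array([.5637,.215,0])
for L in ((-28,-50,275),(-4,-50,275),(-28,-60,275),(-28,-60,270),(-19,-40,263)):
  X=Rz(.2225)@(np.array(L)/1000)+X0;print(L,proj('side',X).round(1),proj('top',X).round(1))
print(Rz(-.2225)@(np.array([.5365,.2067,0])-X0))
```

```text
(-28, -50, 275) [329.5 129.4] [250.7 158.9]
(-4, -50, 275) [337.  127.7] [248.9 149.6]
(-28, -60, 275) [330.9 131.2] [254.7 158.1]
(-28, -60, 270) [330.9 132.7] [254.9 158.4]
(-19, -40, 263) [330.8 130.5] [246.7 156.9]
[-0.02836104 -0.00209321  0.        ]
```

The bar shows at top row 158–159 and the prediction is 158.9, so alignment is good. Moving on to the mouth at the same height.

{"fn": "apply_moves", "kwargs": {
  "steps": [
    [[1,0.6,-0.05,0,0],[1,0.8,-0.05,0,0],[1,0.7,-0.05,0,0],[1,0.3,-0.05,0,0],[1,0,0,0,0]]
  ]
}}

```text
time_s: 14.92
tcp_pos: [0.5605, 0.2146, 0.2557]
tcp_rot: [[0.976, 0.219, 0.0], [0.219, -0.976, 0.0], [0.0, -0.0, -1.0]]
force: [-0.6, 0.5, -3.9]
finger_gap: 0.0093
```

```bash
python3 plan.py .5598 .2141 .2555 .2225 1 1; python3 look.py h4 180,90,130,100 290,90,100,75
```

```text
t 14.93 tcp [0.5605 0.2146 0.2557] yaw 0.2207 tilt [0.0003 0.0002] gap 0.0093 F [-0.6  0.5 -3.9]
[[1.0, -0.08, 0.03, 0.02, -0.002]]
```

View pics/h4_side.png

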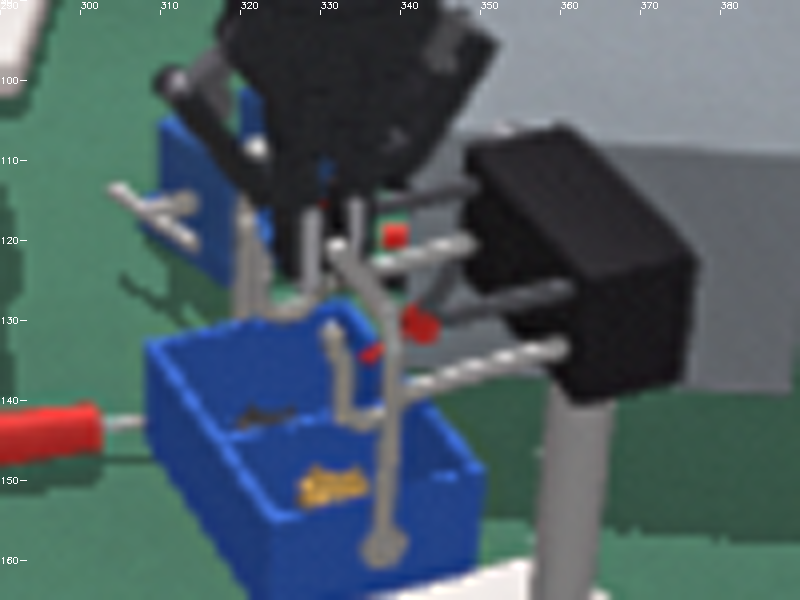

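View pics/h4_top.png

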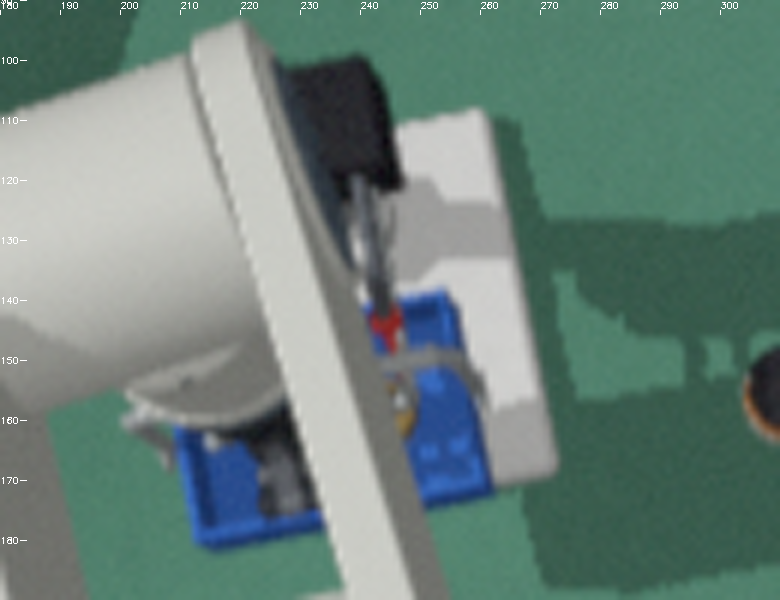

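The bar is behind the prong tip (331,131) and in front of the hinge (342,130). Lowering onto the keepers.

{"fn": "apply_moves", "kwargs": {
  "steps": [
    [[1,0,0,0.5,0],[1,0,0,0.6,0],[1,0,0,0.6,0],[1,0,0,0.5,0],[1,0,0,0.2,0]]
  ]
}}

```text
time_s: 15.65
tcp_pos: [0.5594, 0.2142, 0.2301]
tcp_rot: [[0.976, 0.219, -0.001], [0.219, -0.976, -0.0], [-0.001, -0.0, -1.0]]
force: [-2.2, -0.4, 3.2]
finger_gap: 0.0095
```

```bash
python3 plan.py .5610 .2141 .2555 .2225 1 1; python3 look.py h5 180,90,130,100 290,90,100,75
```

```text
t 15.65 tcp [0.5594 0.2142 0.2301] yaw 0.2207 tilt [-0.0007 -0.0001] gap 0.0095 F [-2.2 -0.4  3.2]
[[1.0, 0.15, 0.04, -2.54, -0.002]]
```

View pics/h5_side.png

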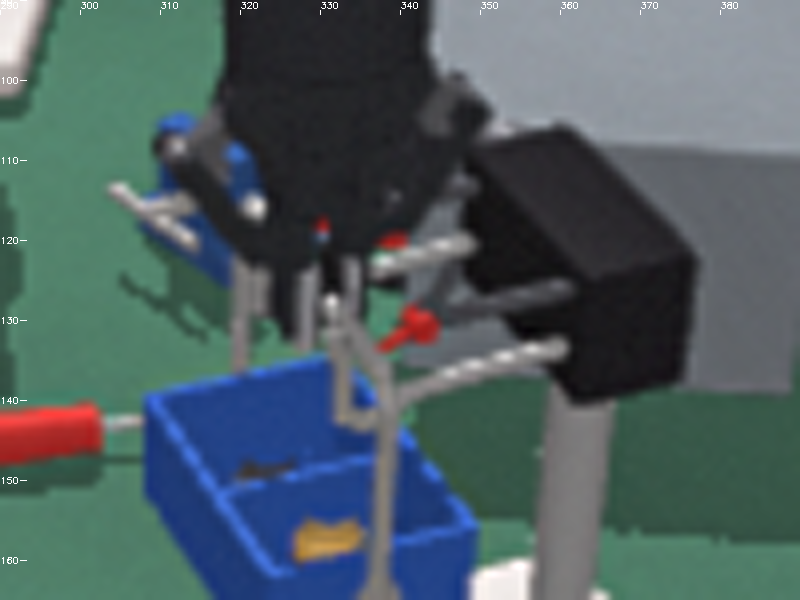

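The bar touches the keepers at 25 mm above the seat, with 7 N on it, as expected. Pushing through.

{"fn": "apply_moves", "kwargs": {
  "steps": [
    [[1,0.05,0,0.5,0],[1,0.05,0,0.6,0],[1,0.05,0,0.6,0],[1,0.05,0,0.6,0]]
  ],
  "squeeze": 110
}}

```text
time_s: 16.25
tcp_pos: [0.5619, 0.2151, 0.2086]
tcp_rot: [[0.976, 0.219, 0.002], [0.219, -0.976, 0.001], [0.002, -0.001, -1.0]]
force: [0.2, -0.3, -3.6]
finger_gap: 0.0086
```

```bash
python3 plan.py .5630 .215 .2005 .2225 1 1; python3 look.py h6 180,90,130,100 290,90,100,75
```

```text
t 16.25 tcp [0.5619 0.2151 0.2086] yaw 0.2208 tilt [0.0018 0.0011] gap 0.0086 F [ 0.2 -0.3 -3.6]
[[1.0, 0.1, 0.03, 0.81, -0.002]]
```

View pics/h6_side.png

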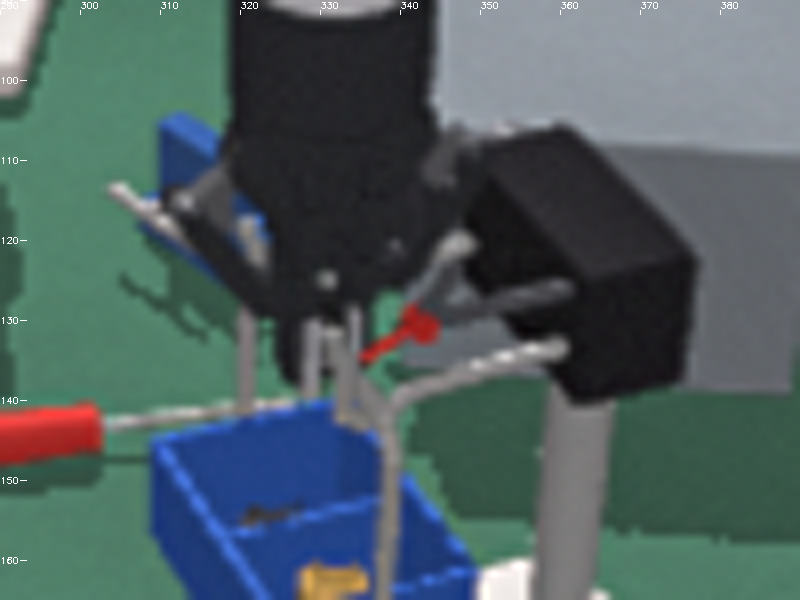

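The force is back to weight only (-3.6 N), and the near keeper has sprung shut above the bar. Lowering until the hooks carry the basket.

{"fn": "apply_moves", "kwargs": {
  "steps": [
    [[1,0.05,0,0.4,0],[1,0.05,0,0.3,0],[1,0,0,0.1,0]]
  ]
}}

```text
time_s: 16.73
tcp_pos: [0.5657, 0.2161, 0.2035]
tcp_rot: [[0.976, 0.219, 0.008], [0.219, -0.976, 0.003], [0.008, -0.001, -1.0]]
force: [0.3, -0.3, 1.8]
finger_gap: 0.0087
```

{"fn": "apply_moves", "kwargs": {
  "steps": [
    [[0.85,0,0,0,0],[0.7,0,0,0,0],[0.6,0,0,0,0],[0.6,0,0,0,0]]
  ],
  "squeeze": 20
}}

```text
time_s: 17.23
tcp_pos: [0.5665, 0.2164, 0.204]
tcp_rot: [[0.976, 0.219, 0.009], [0.219, -0.976, 0.004], [0.01, -0.002, -1.0]]
force: [-0.2, 1.0, 0.8]
finger_gap: 0.0341
```

```bash
python3 plan.py .5630 .215 .2005 .2225 1 1; python3 look.py h7 180,90,130,100 290,90,100,75
```

```text
t 17.23 tcp [0.5665 0.2164 0.204 ] yaw 0.2208 tilt [0.0094 0.0037] gap 0.0341 F [-0.2  1.   0.8]
[[1.0, -0.38, 0.06, 0.35, -0.002]]
```

View pics/h7_side.png

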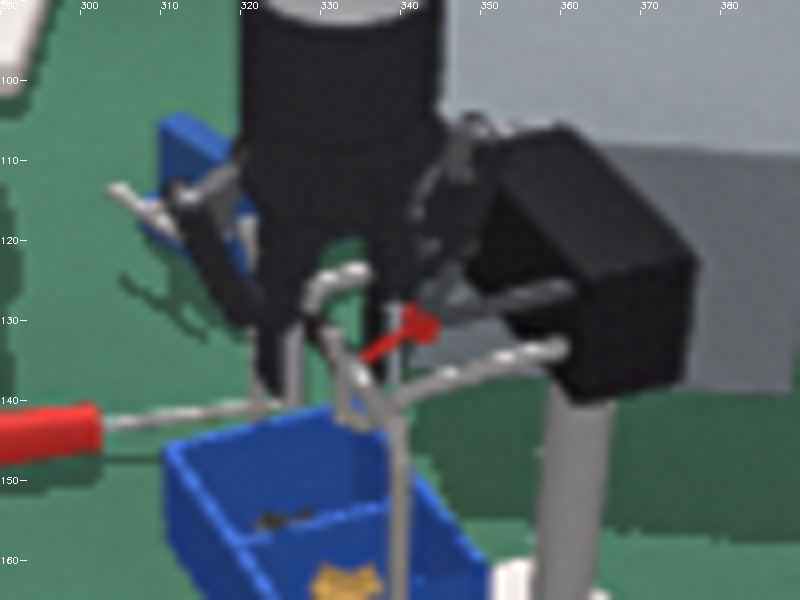

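Released, and the basket hangs in the hooks. Retreating straight up.

{"fn": "apply_moves", "kwargs": {
  "steps": [
    [[0.6,0,0,-0.5,0],[0.6,0,0,-1.0,0],[0.6,0,0,-1.5,0],[0.6,0,0,-2,0],[0.6,0,0,-3,0],[0.6,0,0,-4,0],[0.6,-2,0,-4,0],[0.6,-4,0,0,0]]
  ]
}}

```text
time_s: 18.32
tcp_pos: [0.5073, 0.2029, 0.3751]
tcp_rot: [[0.976, 0.219, 0.014], [0.218, -0.976, 0.006], [0.015, -0.002, -1.0]]
force: [-0.1, 0.5, -0.7]
finger_gap: 0.0339
```

{"fn": "apply_moves", "kwargs": {
  "steps": [
    [[0.6,-5,0,0,0],[0.6,-5,0,0,0],[0.6,-5,0,0,0],[0.6,-4,0,0,0],[0.6,0,0,0,0],[0.6,0,0,0,0],[0.6,0,0,0,0]]
  ]
}}

```text
time_s: 19.2
tcp_pos: [0.3164, 0.1601, 0.3797]
tcp_rot: [[0.975, 0.219, 0.026], [0.218, -0.976, 0.011], [0.028, -0.005, -1.0]]
force: [0.8, -0.3, -0.8]
finger_gap: 0.0344
```

```bash
python3 look.py k1 185,90,100,75 290,90,100,75
```

```text
(no output)
```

View pics/k1_side.png

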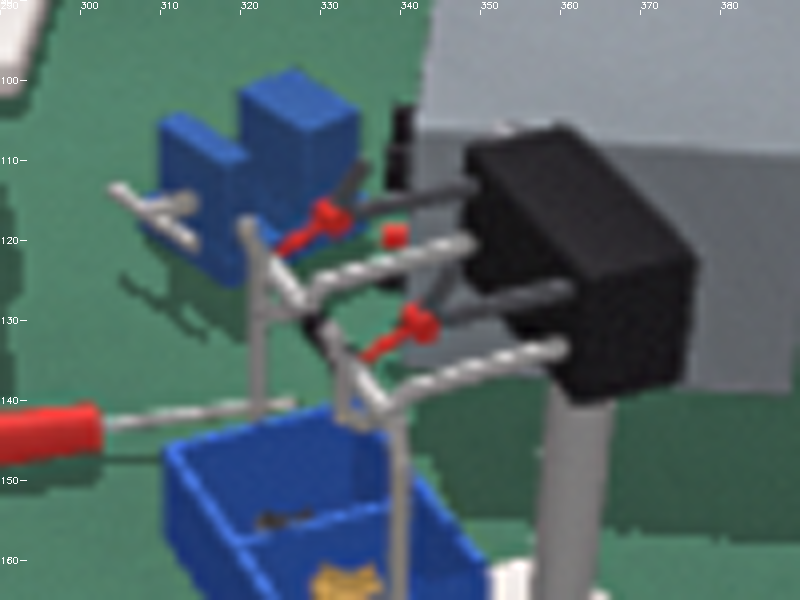

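View pics/k1_top.png

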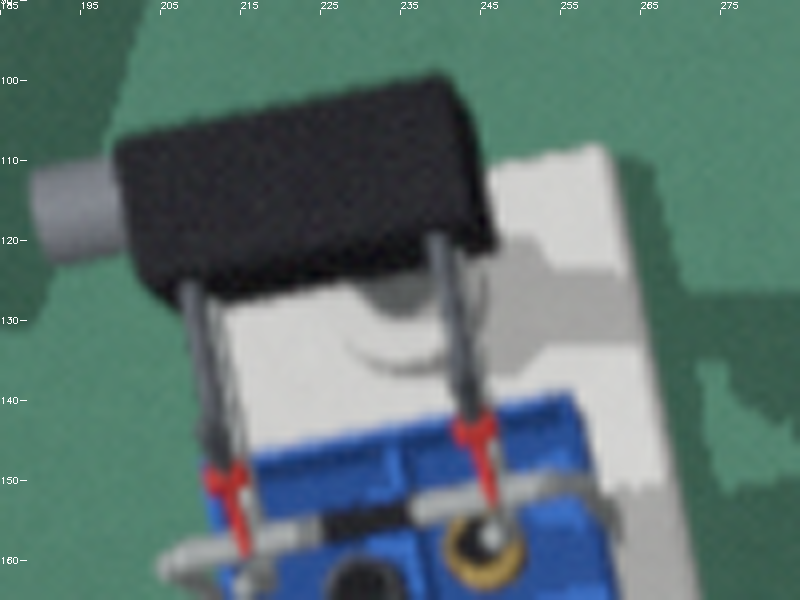

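View pics/k1_side_full.png

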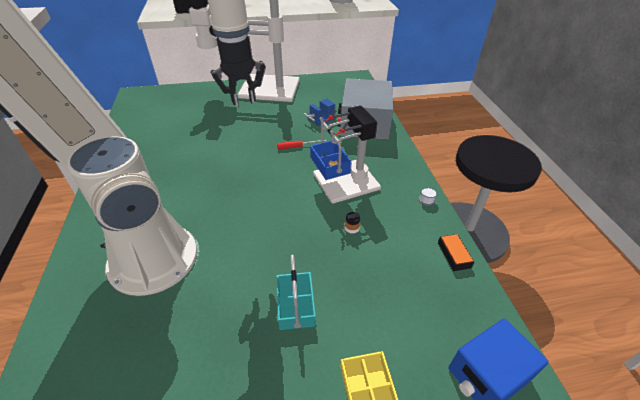

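Both keepers are in their original shut positions (ends at (215,159) and (246,153) in top). The bar lies beneath them in both hooks, both lenses stand inside, and the bystanders look untouched. Handing in.

```bash
python3 -c "
from cell import order
print(order.hand_in())"
```

```text
the job is handed in; nothing more can be done
None
```

The blue basket is hanging by its bar in both hooks of the white stand, and I handed the job in at about 19.3 s.

**What I did:** I gripped the sleeve, carried the basket over the jar and came in from the front with the bar about 50 mm above the seat. I pushed the bar past both keepers, set it down in the hooks, let go and backed away.

**Last checks:**
- **Keepers:** the final pictures show both red keepers back in their shut positions above the bar. After the push-through, the force fell back to the basket's weight of about 3.6 N. I judged the keepers from the pictures and that force only; there was no angle readout.
- **Basket and lenses:** the basket hangs upright. Both lenses show in the final top view, and look upright.
- **Bystanders:** the jar, screwdriver and tray look unmoved in the final picture; I did not measure them.
- **Robot:** the gripper is clear of everything, about 0.25 m away.

**What failed or disagreed:**
- **First grasp:** it closed on nothing, above the bar. The second caught only the edge of the sleeve, so I regripped about 12 mm lower before lifting.
- **Fingertip height:** in the pictures the fingertips stood up to about 25 mm higher than the reported tool pose implies. I set heights from the bar as seen in the pictures instead. The bar then met the keepers at the expected height.
- **Grip opening:** the gap read about 9 mm on the 12 mm sleeve, but the grip held.
- **Resting height:** the bar seemed to come to rest about 1 mm below the seat point. The hook dimensions suggested about 4 mm, but my height estimate is only good to about 3 mm.

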